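# Seat the shaving disc of a chocolate mill

### The arm

A 6-joint arm with a two-finger parallel gripper is mounted at the origin on a cart in front of the work surface, level with it; the furniture and walls round the work are solid. World frame = base frame: x ahead of the robot, y to its left, z up, the work surface at z = 0. Lengths are in m, angles in rad, forces in N, time in s.
With the tool pointing down it reaches from about 0.3 to 0.775 m from the base axis. Payload 14.6 kg.
Tool frame: the origin (TCP) lies on the centre line of the jaws, within the pads' length; the fingertips stand 14 mm ahead of it and the grasp point (between the pads) lies 5 mm behind it; x points along the fingers, y is the direction in which the jaws open and shut, and the axes are right-handed (so a half turn about x gives the same grasp; the last joint's range is limited). The gripper opens to 94 mm and grips with 3 to 60 N. Pads are 16 mm wide; open, the fingers measure 119 mm over their backs; the gripper's body (75 mm by 177 mm) begins 78 mm behind the grasp point.
Start: joints at [1.167, 0.3, 1.521, -0, 1.321, -0.067], TCP at [0.182, 0.519, 0.219] pointing down, gripper open.
Joint ranges: [-3.03, 3.03], [-0.79, 2.21], [0.23, 2.52], [-1.04, 4.18], [0, 3.07], [-2.55, 2.55]. Speed limits (rad/s): [2.22, 2.22, 2.57, 3.14, 3.14, 3.14].

### API

Orientations are given as [roll, pitch, yaw] about the fixed x, y, z axes, in that order (R = Rz(yaw) Ry(pitch) Rx(roll)).
In Python, from station import * gives the robot as it stands. The module is installed in compiled form; this text tells all that it offers.
- The arm moves only by the shell command python3 -m handwheel 'ROWS' [FORCE]. ROWS is JSON, a list of rows, each a list of 3 entries, a list of its own where there are three numbers: the shift along the tool's x, y, z in mm, then the turn about the tool's x in rad, then the gripper command: -1 is fully open, 1 is shut, values between are in proportion. In form: [[[dx, dy, dz], spin, gripper], ...]. A call has exactly 5 rows; each row is the pose to reach, as a shift and turn from the pose measured when the call began, along the tool's axes at that moment; what a row does not reach only later rows make up. A row lasts 1/10 s, in which the tool goes at most 50 mm and 8.59 degrees, less where a joint would pass 70% of its speed; a pose out of reach is approached as far as the arm can. A call with a gripper value outside its range is refused whole. The fingers move at their own pace and stop on an object; FORCE is the grip in N (left out, the last holds). Time passes only in rows, so rows that repeat a pose let the fingers close, or fill a call up. It gives the time, the measured TCP pose, the force and the opening at its end, in the units of the state.
- get_obs(): the state, without advancing time (a new reading comes with each control period).
- camera(name): name is "side" or "top"; returns (picture, depth): 480x640x3 uint8, blue, green, red; 480x640 float32, m along the optical axis (not along the pixel's ray), 0 where there is no reading.
- camera_info(name): a dict with "fx", "fy", "cx", "cy" (pixels), "k1" (the pictures are not rectified: a ray, as slopes to the right and down, at radius r is drawn at 1 + k1 r^2 times it, then the intrinsics apply), "extrinsics" (4x4, takes a point from camera to world coordinates). Camera axes: x right, y down, z forward; pixel columns grow to the right and rows downward; lengths in m; the calibration is good to about 2 mm. A picture is of the moment at which its call begins. camera_info takes no time and is no camera call.
- hand_in(): hands the job in, once; it reports no verdict.
The state is a dict: "time_s": time; "qpos": joint angles; "joint_vel": joint speeds; "tau": joint torques, N m; "ee_pos": TCP position; "eef_rot": TCP orientation; "force": force on the tool from outside, world axes, zero at the start; "moment": the same for the moment, N m; "grip_width": finger opening in m.
Only numpy, scipy, OpenCV 4.12 (cv2) and the standard library are available. Lean on these libraries where they do the work, as an engineer would, in place of code of your own. Each camera call takes 0.05 s, during which the arm holds its last target. There are 200 camera calls.

### The job

The shaving disc of the low round chocolate mill still rides high and out of step. Turn it with light pushes of a fingertip against its upright finger knob until the notch in its rim stands over the driving key of the mill, then press it straight down in the middle until it lies flat and fully home. Do not pinch or lift the disc, leave the other things on the worktop where they are, and take your hand away at the end.

Things in the scene. Friction and masses are not known exactly. Their poses are not given: they have to be found in the camera images.
- mill: fixed round aluminium mill base, 136 mm across, top 21 mm above the worktop. Origin: centre of its underside, on the worktop; z up, +x points to the driving key. A fixed spindle, hidden under the disc, carries the disc with 1 mm of play. Behind and to its right the espresso machine's handles and steam pipe hang over the worktop 0.51 m and more ahead of the base: come and go nearer than that.
- disc: loose steel disc, 112 mm across, 8 mm thick, 0.45 kg (+-15 %). Origin: centre of its underside; z up, +x to its notch. Starts level, underside 32 mm above the worktop, turned 0.5 to 1.9 rad from the key. Within 0.08 rad of the key it can be pressed down 10 mm till its underside is at 22 mm (home, on three pads); else the key stops its rim after 2 mm and it tips askew. Never to be lifted.
- notch (a point): point on the disc's underside in the middle of its notch, 48 mm from the disc's centre along its +x. The notch is 16 mm wide and cut 18 mm deep into the rim.
- key (a point): point on top of the mill's dark steel key, 48 mm from the mill's centre along its +x. The key is 8 mm wide and 30 mm high above the worktop under the disc's rim (42 to 59 mm from the centre); its outer end (59 to 67 mm) is an upright lug 14 mm wide, 38 mm high, always seen beside the rim.
- knob (a point): centre of the top of the upright finger knob of the disc: a plain black pin 13 mm across that stands 26 mm above the disc's face, 40 mm from its centre, opposite the notch (disc's -x). Push it sideways.
- hub_top (a point): centre of the flat top of the black round hub in the disc's middle, 30 mm across, 28 mm above the disc's face (68 mm above the worktop at the start, 58 mm when home). Press here.
- tamper: bystander: coffee tamper with turned handle, 58 mm across, 93 mm high; origin at the centre of its underside
- cup: bystander: wide white cup, 93 mm across, 59 mm high
- star_sweet: bystander: star-shaped foil-wrapped sweet, 51 mm across, 20 mm high
- twist_sweet: bystander: sweet in a twisted wrapper, 45 by 71 by 32 mm
- teaspoon: bystander: teaspoon, 132 mm long
- shaker: bystander: steel shaker with black top, 65 mm across, 103 mm high
- collar (a joint): stiff collar round the spindle, under the disc, which holds the disc up: 0 m = up, 0.010 = fully down. It yields to a press of about 7 N (+-1 N) on the disc and stays where it is pushed. The disc turns on it against sliding friction alone (1 to 3 N at the knob) and stops when the push stops.

How it is judged:
At the end, for the whole second after the job is handed in: The disc lies at rest fully home on the mill: its underside less than 24.5 mm above the worktop (22 when home), tilted less than 0.04 rad, centred within 4 mm, its notch round the key (notch and key points within 8 mm of each other seen from above) (height (world z) of disc below 0.0245 m and angle between disc's own z axis and vertical below 0.04 rad and horizontal distance between disc and mill below 0.004 m and horizontal distance between notch and key below 0.008 m and linear speed of disc below 0.02 m/s); the robot touches nothing.
It fails at once if the disc is lifted more than 5 mm above its starting height (height (world z) of disc above 0.037 m).
It fails at once if the disc is tipped by more than 0.2 rad (angle between disc's own z axis and vertical above 0.2 rad).
It fails at once if the fingers pinch, shove or press the disc with more than 35 N (contact force between the fingers and disc above 35 N).
It fails at once if a bystander is moved by more than 20 mm (distance of any of tamper, cup, star_sweet, twist_sweet, teaspoon, shaker from where it was at the start of the episode above 0.02 m).
It also fails if it takes over 48 s, if anything falls off the work surface, if the arm or the gripper's body presses on something with over 40 N, if the wrist force passes 120 N, or if a joint passes its speed limit or range.

## Working session

There is one attempt and no reset: what is moved stays moved. The work goes in short steps, Python scripts to look and compute and a shell command to move; the robot and the scene stay as the last step left them, time stands still between calls to the robot, and variables do not carry over. Pictures are saved under pics/ and viewed, about 8 in all and at most 12, crops included, and the job is handed in when it is done.

```bash
mkdir -p pics
cat > h.py <<'E'
from station import *
import numpy as np, cv2
def grab(name,fn=None):
    im,d=camera(name)
    if fn: cv2.imwrite('pics/'+fn,im)
    np.save('d_%s.npy'%name,d); cv2.imwrite('last_%s.png'%name,im)
    return im,d
def cloud(name,d):
    c=camera_info(name); h,w=d.shape
    u,v=np.meshgrid(np.arange(w),np.arange(h))
    K=np.array([[c['fx'],0,c['cx']],[0,c['fy'],c['cy']],[0,0,1.]])
    p=cv2.undistortPoints(np.stack([u,v],-1).reshape(-1,1,2).astype(float),K,np.array([c['k1'],0,0,0,0.])).reshape(h,w,2)
    P=np.dstack([p*d[...,None],d,np.ones_like(d)])@np.array(c['extrinsics']).T
    return P[...,:3]
E
python3 - <<'E'
from h import *
o=get_obs(); print({k:np.round(v,3).tolist() for k,v in o.items()})
a,d=grab('top'); b,e=grab('side')
cv2.imwrite('pics/1.png',a); cv2.imwrite('pics/2.png',b)
for n in('top','side'): print(n,np.round(np.array(camera_info(n)['extrinsics']),3).tolist(),camera_info(n)['fx'],camera_info(n)['k1'])
E
```

```text
{'time_s': 0.0, 'qpos': [1.167, 0.3, 1.522, 0.0, 1.321, -0.067], 'joint_vel': [0.001, -0.001, 0.001, 0.0, 0.0, -0.001], 'tau': [0.001, -53.181, -35.273, 0.071, 0.024, -0.0], 'ee_pos': [0.182, 0.519, 0.219], 'eef_rot': [-1.644, 1.57, -1.981], 'force': [-0.206, 0.923, 0.067], 'moment': [-0.002, -0.007, 0.011], 'grip_width': 0.094}
top [[-0.008, -0.977, 0.212, 0.256], [-1.0, 0.008, -0.001, 0.029], [-0.0, -0.212, -0.977, 1.325], [0.0, 0.0, 0.0, 1.0]] 594.677478242677 0.0347688713761833
side [[-1.0, -0.009, 0.015, 0.502], [-0.018, 0.376, -0.926, 1.221], [0.003, -0.926, -0.377, 0.543], [0.0, 0.0, 0.0, 1.0]] 462.27871339130076 -0.043239073656282996
```

View pics/1.png

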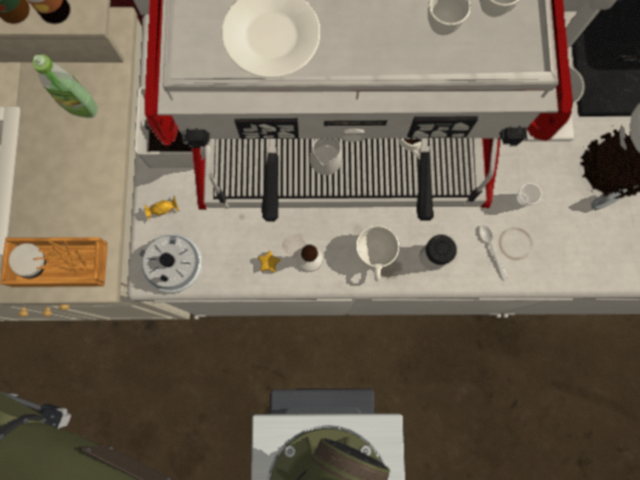

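View pics/2.png

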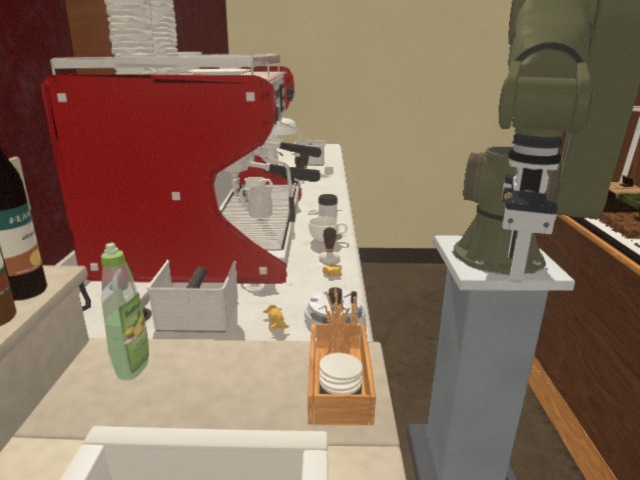

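The top picture shows the mill at about (171,263), with the hub at (167,260) and the knob at (165,279). The twist sweet is at (160,208) and the star sweet at (268,262). I'll zoom in and measure.

Run:
```python
from h import *
im=cv2.imread('last_top.png'); d=np.load('d_top.npy'); P=cloud('top',d)
c=im[225:305,125:215]; cv2.imwrite('pics/3.png',cv2.resize(c,None,fx=7,fy=7,interpolation=cv2.INTER_CUBIC))
sub=P[225:305,125:215]
z=sub[...,2]
for lo,hi in((.015,.026),(.034,.046),(.060,.064),(.064,.075),(.046,.06)):
    m=(z>lo)&(z<hi); q=sub[m]; 
    if len(q): print(lo,hi,len(q),q.mean(0).round(4),q.min(0).round(3),q.max(0).round(3))
for (u,v) in((167,260),(165,279),(171,263),(171,285),(180,240)): print(u,v,P[v,u].round(4))
m=(z>.05); ys,xs=np.nonzero(m)
for y,x in zip(ys,xs): print((x+125,y+225),sub[y,x].round(3).tolist(),end=' ')
```

```text
0.015 0.026 689 [0.471  0.3276 0.0208] [0.414 0.278 0.015] [0.544 0.411 0.026]
0.034 0.046 1782 [0.4782 0.3448 0.0403] [0.424 0.288 0.034] [0.536 0.411 0.046]
0.06 0.064 19 [0.4607 0.341  0.0623] [0.434 0.33  0.061] [0.488 0.353 0.064]
0.064 0.075 171 [0.4742 0.3444 0.0679] [0.436 0.33  0.064] [0.494 0.359 0.073]
0.046 0.06 63 [0.4743 0.3382 0.0503] [0.435 0.292 0.046] [0.531 0.392 0.06 ]
167 260 [0.4765 0.3411 0.0669]
165 279 [0.4355 0.3433 0.0676]
171 263 [0.4703 0.3327 0.0651]
171 285 [0.4255 0.3354 0.0453]
180 240 [0.5266 0.3223 0.0356]
(np.int64(133), np.int64(231)) [0.256, 0.029, 1.325] (np.int64(134), np.int64(232)) [0.256, 0.029, 1.325] (np.int64(209), np.int64(234)) [0.256, 0.029, 1.325] (np.int64(132), np.int64(237)) [0.256, 0.029, 1.325] (np.int64(134), np.int64(241)) [0.256, 0.029, 1.325] (np.int64(155), np.int64(246)) [0.256, 0.029, 1.325] (np.int64(196), np.int64(246)) [0.256, 0.029, 1.325] (np.int64(137), np.int64(248)) [0.256, 0.029, 1.325] (np.int64(163), np.int64(248)) [0.256, 0.029, 1.325] (np.int64(164), np.int64(252)) [0.493, 0.347, 0.071] (np.int64(165), np.int6
[... 11539 characters left out ...]
0.348, 0.067] (np.int64(164), np.int64(279)) [0.436, 0.346, 0.065] (np.int64(165), np.int64(279)) [0.436, 0.343, 0.068] (np.int64(166), np.int64(279)) [0.437, 0.343, 0.059] (np.int64(167), np.int64(279)) [0.438, 0.343, 0.05] (np.int64(163), np.int64(280)) [0.434, 0.349, 0.061] (np.int64(164), np.int64(280)) [0.434, 0.347, 0.061] (np.int64(165), np.int64(280)) [0.435, 0.345, 0.06] (np.int64(166), np.int64(280)) [0.435, 0.344, 0.056] (np.int64(206), np.int64(281)) [0.256, 0.029, 1.325] (np.int64(161), np.int64(288)) [0.256, 0.029, 1.325] (np.int64(131), np.int64(290)) [0.256, 0.029, 1.325] (np.int64(177), np.int64(296)) [0.256, 0.029, 1.325] (np.int64(199), np.int64(296)) [0.256, 0.029, 1.325]
```

View pics/3.png

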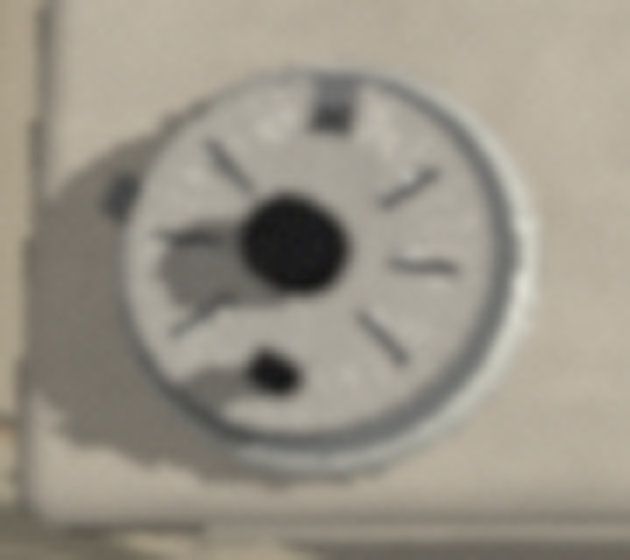

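The crop shows the notch at the rear of the disc, at crop (335,105), and the knob at the front, at (273,372). The key lug is at the left, at (120,195), so the disc has to turn about +1.5 rad (counter-clockwise). I'll compute this on planes of known height.

```bash
cat >> h.py <<'E'
from scipy.spatial.transform import Rotation as Ro
def ray(name,u,v,z):
    c=camera_info(name)
    K=np.array([[c['fx'],0,c['cx']],[0,c['fy'],c['cy']],[0,0,1.]])
    p=cv2.undistortPoints(np.array([[[u,v]]],float),K,np.array([c['k1'],0,0,0,0.])).ravel()
    E=np.array(c['extrinsics']); r=E[:3,:3]@[p[0],p[1],1]; o=E[:3,3]
    return o+r*(z-o[2])/r[2]
def axes():
    o=get_obs(); R=Ro.from_euler('xyz',o['eef_rot']).as_matrix(); return o,R
def delta(target):
    o,R=axes(); return np.round(1000*R.T@(np.array(target)-o['ee_pos']),1)
E
python3 - <<'E'
from h import *
im=cv2.imread('last_top.png')
def pt(cx,cy,z): return ray('top',125+(cx+.5)/7-.5,225+(cy+.5)/7-.5,z)
# dark blobs
hub=pt(297,243,.068); kn=pt(275,373,.066); no=pt(333,118,.036); key=pt(121,197,.038)
for n,p in zip(('hub','knob','notch','lug'),(hub,kn,no,key)):
    dd=p-hub; print(n,p.round(4),'r',np.hypot(*dd[:2]).round(4),'ang',np.arctan2(dd[1],dd[0]).round(3))
P=cloud('top',np.load('d_top.npy')); q=P[228:302,128:212].reshape(-1,3)
m=(q[:,2]>.034)&(q[:,2]<.046); r=q[m][:,:2].astype(np.float32); print('disc circ',cv2.minEnclosingCircle(r),np.median(q[m],0))
for x in [(222,198),(270,213),(425,213),(160,208)]: print(x,P[x[1],x[0]].round(3))
o,R=axes(); print(R.round(3)); print('to (0.433,0.395,0.14):',delta([.433,.395,.14]))
E
```

```text
hub [0.4779 0.3409 0.068 ] r 0.0 ang 0.0
knob [0.4382 0.3463 0.066 ] r 0.04 ang 3.008
notch [0.5235 0.3393 0.036 ] r 0.0456 ang -0.035
lug [0.4983 0.4039 0.038 ] r 0.0662 ang 1.258
disc circ ((0.4814065098762512, 0.3503612279891968), 0.06319484114646912) [0.47716722 0.34305019 0.04039662]
(222, 198) [0.573 0.205 0.208]
(270, 213) [0.527 0.107 0.27 ]
(425, 213) [ 0.524 -0.176  0.273]
(160, 208) [0.601 0.371 0.031]
[[-0.     0.33   0.944]
 [-0.001  0.944 -0.33 ]
 [-1.    -0.001 -0.   ]]
to (0.433,0.395,0.14): [ 79.  -33.8 278.2]
```

Hub to knob measures 40.0 mm, as specified. The disc points to about -0.1 rad and the key to about 1.26 rad, and the centre is near (0.478, 0.342). I'm moving above the left side of the knob with the fingers shut and the jaws along world y.

```bash
python3 -m handwheel '[[[10,-9,50],-0.1,1],[[20,-17,100],-0.2,1],[[35,-26,150],-0.3,1],[[45,-35,200],-0.336,1],[[59,-43,250],-0.336,1]]' 10
python3 - <<'E'
from h import *
print(delta([.435,.385,.09])); print(axes()[1].round(2))
E
```

```text
time_s: 0.6
ee_pos: [0.3958, 0.3993, 0.1624]
eef_rot: [-1.956, 1.57, -1.956]
force: [0.4, 0.5, -0.6]
grip_width: 0.057
[ 72.4 -14.3  39.2]
[[-0. -0.  1.]
 [-0.  1.  0.]
 [-1. -0. -0.]]
```

```bash
python3 -m handwheel '[[[0,-14,39],0,1],[[30,-14,39],0,1],[[72,-14,39],0,1],[[98,-14,39],0,1],[[98,-14,39],0,1]]'
python3 - <<'E'
from h import *
print(get_obs()['ee_pos'],get_obs()['force'],get_obs()['grip_width'])
im,d=grab('top'); P=cloud('top',d)
cv2.imwrite('pics/4.png',np.hstack([cv2.resize(im[215:315,115:225],None,fx=4,fy=4,interpolation=cv2.INTER_CUBIC),cv2.resize(grab('side')[0][270:340,285:375],(440,400),interpolation=cv2.INTER_CUBIC)])[:, :800])
E
```

```text
time_s: 1.1
ee_pos: [0.4332, 0.3839, 0.0607]
eef_rot: [-2.416, 1.563, -2.415]
force: [-0.3, 0.5, 1.1]
grip_width: 0.0174
[0.43322204 0.38389957 0.06067676] [-0.28890123  0.49514699  1.11991531] 0.017351011274101123
```

View pics/4.png

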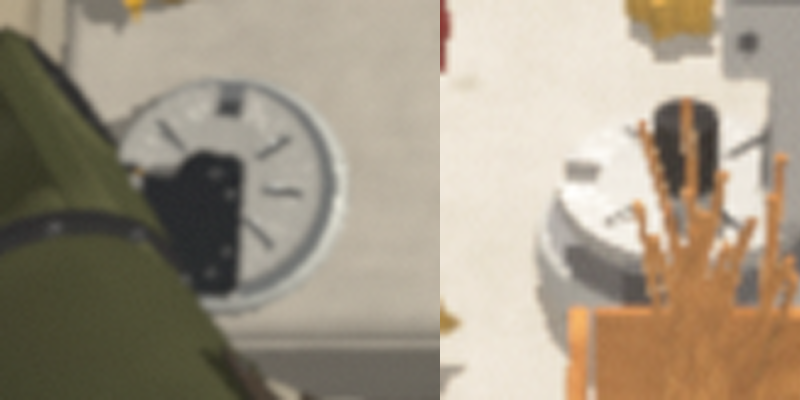

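The hand covers the top view, and the finger stands left of the knob as planned. I'm pushing gently towards -y and watching the force.

```bash
python3 -m handwheel '[[[0,-2,0],0,1],[[0,-7,1],0,1],[[0,-12,1],0,1],[[0,-17,2],0,1],[[0,-20,2],0,1]]'; python3 -m handwheel '[[[0,-4,1],0,1],[[0,-8,2],0,1],[[0,-12,3],0,1],[[0,-16,5],0,1],[[0,-18,6],0,1]]'
python3 - <<'E'
from h import *
print(delta([.446,.333,.062]),get_obs()['force'])
E
```

```text
time_s: 1.7
ee_pos: [0.4371, 0.365, 0.0654]
eef_rot: [-1.57, 1.57, -1.57]
force: [-0.8, 1.6, 0.7]
grip_width: 0.0008
time_s: 2.2
ee_pos: [0.4433, 0.3466, 0.0654]
eef_rot: [-1.706, 1.57, -1.706]
force: [-0.2, 1.1, 0.9]
grip_width: 0.0006
[  3.4 -13.6   2.7] [-0.24387764  1.06214041  0.89596679]
```

```bash
python3 -m handwheel '[[[3,-4,1],0,1],[[3,-8,2],0,1],[[3,-12,3],0,1],[[3,-14,3],0,1],[[3,-14,3],0,1]]'; python3 -m handwheel '[[[0,6,0],0,1],[[0,6,-15],0,1],[[0,6,-36],0,1],[[0,-10,-36],0,1],[[0,-24,-36],0,1]]'
python3 - <<'E'
from h import *
o,R=axes(); print(o['ee_pos'],o['force'])
im,d=grab('top'); cv2.imwrite('pics/5.png',cv2.resize(im[215:315,115:225],None,fx=5,fy=5,interpolation=cv2.INTER_CUBIC))
E
```

```text
time_s: 2.7
ee_pos: [0.4464, 0.3323, 0.0625]
eef_rot: [-1.511, 1.57, -1.511]
force: [1.6, 0.1, 0.4]
grip_width: 0.0006
time_s: 3.2
ee_pos: [0.4103, 0.3077, 0.0625]
eef_rot: [-1.62, 1.57, -1.619]
force: [1.3, 0.2, 0.6]
grip_width: 0.0004
[0.41029323 0.30774916 0.06254954] [1.27975969 0.21906652 0.59624688]
```

View pics/5.png

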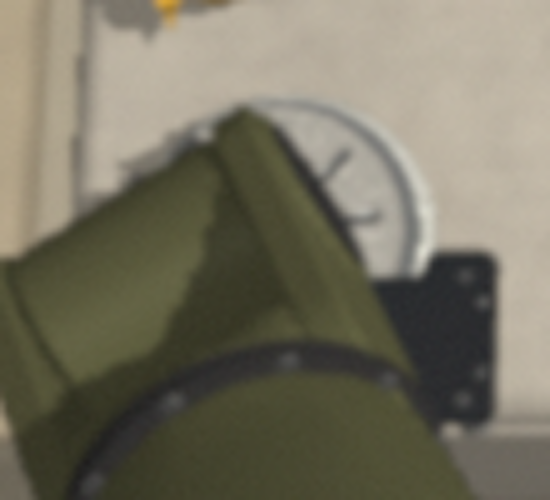

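The arm hides most of the disc, but the notch has left the rear rim and the spokes have turned. I'm pushing in +x to just short of the estimate, then pulling back to look.

```bash
python3 -m handwheel '[[[0,0,8],0,1],[[0,0,16],0,1],[[0,0,22],0,1],[[0,0,27],0,1],[[0,0,30],0,1]]'; python3 -m handwheel '[[[0,-1,2],0,1],[[0,-2,4],0,1],[[0,-3,6],0,1],[[0,-3,8],0,1],[[0,-3,8],0,1]]'; python3 -m handwheel '[[[0,0,-10],0,1],[[0,0,-35],0,1],[[-30,-30,-60],0,1],[[-60,-70,-80],0,1],[[-80,-110,-100],0,1]]';python3 -m handwheel '[[[0,-40,-20],0,1],[[0,-80,-40],0,1],[[0,-110,-60],0,1],[[0,-130,-60],0,1],[[0,-130,-60],0,1]]'
python3 - <<'E'
from h import *
im,d=grab('top'); cv2.imwrite('pics/6.png',cv2.resize(im[225:305,125:215],None,fx=7,fy=7,interpolation=cv2.INTER_CUBIC))
E
```

```text
time_s: 3.75
ee_pos: [0.4407, 0.3058, 0.062]
eef_rot: [-2.234, 1.568, -2.235]
force: [-3.1, -1.7, 0.7]
grip_width: 0.0007
time_s: 4.25
ee_pos: [0.4492, 0.3029, 0.0622]
eef_rot: [-2.067, 1.569, -2.068]
force: [-1.1, 0.4, -0.1]
grip_width: 0.0003
time_s: 4.75
ee_pos: [0.3491, 0.1948, 0.1424]
eef_rot: [-0.889, 1.57, -0.888]
force: [1.9, 0.0, 0.7]
grip_width: 0.0004
time_s: 5.25
ee_pos: [0.2888, 0.0636, 0.1427]
eef_rot: [-0.271, 1.568, -0.272]
force: [-0.9, 0.8, -0.9]
grip_width: 0.0005
```

View pics/6.png

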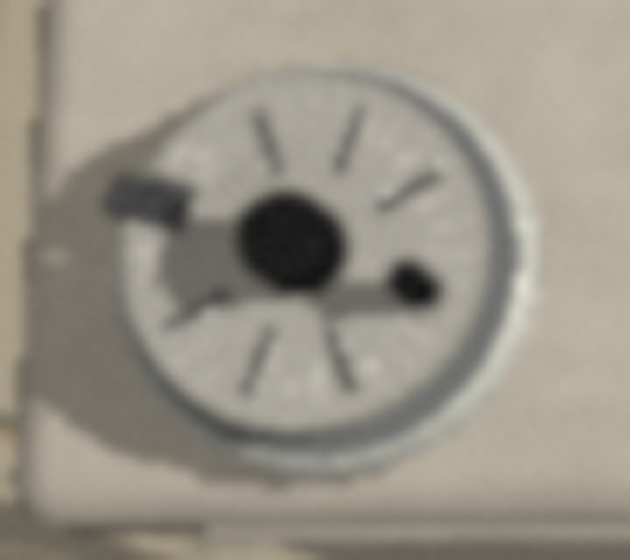

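The knob is now at crop (416,285), and the notch at about (165,200) lies next to the lug at (120,197). I'll measure the remaining angle.

Run:
```python
from h import *
g=cv2.cvtColor(cv2.imread('pics/6.png'),cv2.COLOR_BGR2GRAY)
def pt(cx,cy,z): return ray('top',125+(cx+.5)/7-.5,225+(cy+.5)/7-.5,z)
n,l,s,c=cv2.connectedComponentsWithStats((g<60).astype(np.uint8))
for i in range(1,n):
    if s[i,4]>300: print(s[i],c[i].round(1))
for hub,kn in (((292,241),(416,285)),):
    h=pt(*hub,.068);k=pt(*kn,.066);d=h-k
    print(h.round(4),k.round(4),np.hypot(*d[:2]),'disc ang',np.arctan2(d[1],d[0]))
lug=pt(118,197,.038);print('lug',lug,[np.arctan2(*(lug-h)[1::-1]) , np.arctan2(*(lug-[.478,.342,0])[1::-1])])
# refined lug: print gray rows
print(g[150:240:7,90:210:7])
```

```text
[ 240  198  101   93 7281] [290.1 244.4]
[ 393  268   40   35 1033] [412.2 285.8]
[0.4785 0.3425 0.068 ] [0.4649 0.3046 0.066 ] 0.04023654244209472 disc ang 1.2258150904499363
lug [0.49828959 0.4048825  0.038     ] [np.float64(1.2641811666064608), np.float64(1.258683421004783)]
[[164 154 141 128 120 118 117 115 116 121 134 155 171 179 178 176 175 174]
 [145 133 123 117 115 115 115 116 120 130 146 162 175 177 174 177 180 177]
 [126 118 115 113 111 111 113 114 122 137 153 165 172 171 167 170 175 175]
 [117 115 113 108 102  99 101 107 116 127 139 152 160 163 164 168 173 173]
 [115 115 110  99  87  83  86  90  96 101 110 124 135 143 152 164 170 171]
 [116 114 107  90  76  73  74  76  76  77  80  90 100 110 125 144 160 166]
 [116 111  99  82  73  71  70  68  65  65  68  72  76  83 100 128 151 160]
 [115 105  90  77  72  71  69  67  67  68  68  65  65  70  95 132 154 160]
 [114 106  88  75  69  69  70  68  69  70  66  60  53  62 102 141 158 161]
 [114 108  97  84  76  77  78  76  73  70  63  54  50  64  99 135 152 153]
 [115 113 108 100  96 105 114 108  96  87  74  60  54  67  96 118 126 128]
 [114 115 113 110 117 133 146 146 138 124 106  84  69  74  91 103 108 108]
 [113 114 115 114 124 142 157 161 159 151 135 111  91  90  97 102 102 102]]
```

The disc is at about 1.23 rad and the key at about 1.25–1.26 rad, inside the 0.08 rad window. I'm moving over the hub to press.

```bash
python3 -m handwheel '[[[0,50,0],0,1],[[0,100,0],0,1],[[0,150,10],0,1],[[0,190,40],0,1],[[0,230,70],0,1]]'; python3 -m handwheel '[[[0,25,40],0,1],[[0,48,90],0,1],[[0,48,119],0,1],[[0,48,119],0,1],[[0,48,119],0,1]]'
python3 - <<'E'
from h import *
print(delta([.478,.342,.085])); print(axes()[1].round(3),get_obs()['force'])
E
```

```text
time_s: 5.8
ee_pos: [0.3573, 0.2957, 0.1424]
eef_rot: [-0.093, 1.568, -0.092]
force: [1.2, -0.2, 0.6]
grip_width: 0.0006
time_s: 6.3
ee_pos: [0.4755, 0.3448, 0.1416]
eef_rot: [-0.483, 1.569, -0.482]
force: [-0.5, 0.3, -0.5]
grip_width: 0.0008
[56.6 -2.8  2.4]
[[ 0.002 -0.002  1.   ]
 [-0.001  1.     0.002]
 [-1.    -0.001  0.002]] [-0.48078047  0.330225   -0.50774748]
```

```bash
python3 -m handwheel '[[[20,-3,2],0,1],[[40,-3,2],0,1],[[52,-3,2],0,1],[[57,-3,2],0,1],[[57,-3,2],0,1]]'; python3 -m handwheel '[[[1,0,0],0,1],[[2,0,0],0,1],[[3,0,0],0,1],[[4,0,0],0,1],[[4,0,0],0,1]]'; python3 -m handwheel '[[[1,0,0],0,1],[[2,0,0],0,1],[[3,0,0],0,1],[[3,0,0],0,1],[[3,0,0],0,1]]'
```

```text
time_s: 6.8
ee_pos: [0.477, 0.342, 0.0846]
eef_rot: [-0.698, 1.569, -0.696]
force: [-0.3, 0.2, 0.0]
grip_width: 0.0004
time_s: 7.3
ee_pos: [0.4773, 0.3422, 0.0813]
eef_rot: [-0.175, 1.569, -0.173]
force: [-1.1, -0.7, 4.6]
grip_width: 0.0009
time_s: 7.8
ee_pos: [0.4774, 0.3423, 0.079]
eef_rot: [-0.053, 1.568, -0.051]
force: [-2.5, -0.5, 6.3]
grip_width: 0.0007
```

```bash
python3 -m handwheel '[[[1,0,0],0,1],[[2,0,0],0,1],[[3,0,0],0,1],[[3,0,0],0,1],[[3,0,0],0,1]]'; python3 -m handwheel '[[[1,0,0],0,1],[[2,0,0],0,1],[[3,0,0],0,1],[[3,0,0],0,1],[[3,0,0],0,1]]'
```

```text
time_s: 8.3
ee_pos: [0.4774, 0.3423, 0.0767]
eef_rot: [0.019, 1.568, 0.021]
force: [-2.4, -0.9, 6.0]
grip_width: 0.0005
time_s: 8.8
ee_pos: [0.4774, 0.3423, 0.0744]
eef_rot: [0.069, 1.568, 0.071]
force: [-4.0, -2.1, 5.9]
grip_width: 0.0002
```

It's past the 2 mm stop with the force steady at about 6 N, so the key has entered the notch. I'm continuing down.

```bash
python3 -m handwheel '[[[1,0,0],0,1],[[2,0,0],0,1],[[3,0,0],0,1],[[3,0,0],0,1],[[3,0,0],0,1]]'; python3 -m handwheel '[[[1,0,0],0,1],[[2,0,0],0,1],[[2,0,0],0,1],[[2,0,0],0,1],[[2,0,0],0,1]]'
```

```text
time_s: 9.3
ee_pos: [0.4774, 0.3422, 0.0723]
eef_rot: [0.085, 1.568, 0.087]
force: [-5.1, -2.2, 9.9]
grip_width: 0.0007
time_s: 9.8
ee_pos: [0.4774, 0.3423, 0.0721]
eef_rot: [0.15, 1.568, 0.152]
force: [-7.9, -5.7, 19.6]
grip_width: 0.0001
```

The press met a firm stop at 0.072, the home height, with the force rising to about 20 N. I'm retreating straight up, moving away and checking.

```bash
python3 -m handwheel '[[[-3,0,0],0,1],[[-10,0,0],0,1],[[-30,0,0],0,1],[[-55,0,0],0,1],[[-75,0,-10],0,1]]'; python3 -m handwheel '[[[0,-20,-40],0,1],[[0,-50,-80],0,1],[[0,-90,-120],0,1],[[0,-140,-150],0,1],[[0,-180,-170],0,1]]'; python3 -m handwheel '[[[0,-50,0],0,1],[[0,-90,0],0,1],[[0,-90,0],0,1],[[0,-90,0],0,1],[[0,-90,0],0,1]]'
python3 - <<'E'
from h import *
im,d=grab('top'); P=cloud('top',d)[225:305,125:215].reshape(-1,3)
b=grab('side')[0]
cv2.imwrite('pics/7.png',np.hstack([cv2.resize(im[225:305,125:215],(450,400),interpolation=cv2.INTER_CUBIC),cv2.resize(b[270:340,300:370],(350,350),interpolation=cv2.INTER_CUBIC,).__class__(0) if 0 else cv2.resize(b[270:340,305:366],(350,400),interpolation=cv2.INTER_CUBIC)]))
m=(np.hypot(P[:,0]-.478,P[:,1]-.342)<.05)&(P[:,2]>.022)&(P[:,2]<.04)
A=np.c_[P[m][:,:2]-[.478,.342],np.ones(m.sum())]; s=np.linalg.lstsq(A,P[m][:,2],rcond=None)[0]; print('disc face tilt xy, height',s.round(4),m.sum())
h=(np.hypot(P[:,0]-.478,P[:,1]-.342)<.013)&(P[:,2]<.1); print('hub z',np.median(P[h][:,2]))
E
```

```text
time_s: 10.3
ee_pos: [0.4679, 0.3422, 0.1486]
eef_rot: [0.245, 1.566, 0.246]
force: [-0.1, 0.9, -0.2]
grip_width: 0.0005
time_s: 10.8
ee_pos: [0.3009, 0.1693, 0.1478]
eef_rot: [0.267, 1.566, 0.27]
force: [1.1, -0.2, 0.8]
grip_width: 0.0002
time_s: 11.3
ee_pos: [0.3013, 0.08, 0.1478]
eef_rot: [0.286, 1.566, 0.289]
force: [-0.4, 0.1, -0.1]
grip_width: 0.0006
disc face tilt xy, height [ 0.0046 -0.0069  0.0305] 1386
hub z 0.05700877594910714
```

View pics/7.png

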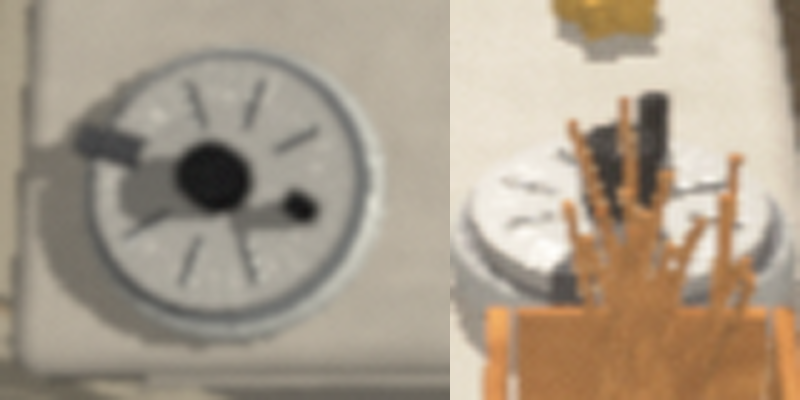

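The disc lies flat with its face at 30.5 mm (30 nominal), its hub top at 57 mm (58 nominal) and a tilt of about 0.008 rad. The notch encloses the key at (110,145) in the left panel, and the hand is clear. I'm handing in.

```bash
python3 -c "
from station import *
print(hand_in())"
```

```text
the job is handed in; nothing more can be done
None
```

The disc is seated on the mill and the job is handed in, at about 11 s of the 48 s allowed. `hand_in()` gives no verdict.

**What I did:** I turned the disc about 1.33 rad counter-clockwise with the closed fingertips, using light sideways pushes on the knob (a few newtons in the force readings). Before the press, I measured the notch within about 0.04 rad of the key. I then pressed straight down on the hub. The disc went down at about 6 N past the 2 mm point where the key would have stopped it. It met a firm stop 10 mm down, where I ended the press at about 20 N and drew the hand away.

**Last checks:**

| Check | Measured | Nominal or limit |
|---|---|---|
| Disc face height | 30.5 mm | 30 mm when home |
| Hub top height | 57 mm | 58 mm when home |
| Tilt | about 0.008 rad | under 0.04 rad |

The last picture shows the notch round the key. The hand was well clear of the mill at the end. None of the checks failed or disagreed beyond the 1–2 mm camera accuracy.

I did not measure the disc's centring, the final notch-to-key distance or the other objects' positions at the end. The force readings and pictures showed no sign of contact with the other objects.

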